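# Draw the stepped house front out of the leaning stack

### The job

Three plywood toy-house panels lean in a stack against the side of the box of wooden heads. Draw out the one with the stepped top, leaving the other two leaning where they are, and stand it steps up in the trough of the empty painting stand, about in the middle and leaning back against the stand's backboard.

Things in the scene. Friction and masses are not known exactly. Their poses are not given: they have to be found in the camera images.
- gable: Plywood house front with stepped top, 10 mm thick, 155 tall, 0.11 kg: 130 wide up to 95, 86 wide to 123, then a neck 44 wide to 155, 55 proud of the others. Front, middle or back of the stack. Origin: centre of its underside; z up the panel, y along its width, x out of the face away from the box. Leans 14 degrees back, its top towards the box (-x). Box 85 high.
- panel_low: Plywood wall panel with a straight top, 10 mm thick, 130 wide, 90 tall, two windows, 75 g; leans in the stack, face to face with its neighbours. Stays there, still leaning; it may settle back onto its neighbour or the box's side. Origin and axes as for the gable.
- panel_wide: Plywood wall panel with a straight top, 10 mm thick, 130 wide, 98 tall, one wide window, 80 g; leans in the stack, face to face with its neighbours. Stays there, still leaning. Origin and axes as for the gable.
- stand: Empty wooden painting stand, fixed; 70 mm deep (x), 190 wide (y). Origin: centre of its underside; z up, x away from the robot (within 20 degrees of world x). Base 10 thick. Upright backboard from x = -35 to -23, top 90 above the bench; low lip from x = 25 to 35, top 22 above the bench; between them the trough, 48 wide, floor 10 above the bench.

How it is judged:
By the outcome, as a careful person would: the job done as asked, in the order asked, and still so for the second after the job is handed in, with the robot touching nothing.
It also fails if it takes over 40 s, if anything falls off the work surface, if the arm or the gripper's body presses on something with over 40 N, if the wrist force passes 120 N, or if a joint passes its speed limit or range.

### The arm

A 6-joint arm with a two-finger parallel gripper is mounted at the origin on the work surface. World frame = base frame: x ahead of the robot, y to its left, z up, the work surface at z = 0. Lengths are in mm, angles in rad, forces in N, time in s.
With the tool pointing down it reaches from about 275 to 1000 mm from the base axis. Payload 8.4 kg.
Tool frame: the origin (TCP) lies midway between the tips of the shut fingers; the grasp point (between the pads) lies 19 mm behind it; z points along the fingers, y is the line along which they close (so a half turn about z gives the same grasp; the last joint's range is limited). The gripper opens to 85 mm and grips with 20 to 120 N. Pads are 22 mm wide; open, the fingers measure 114 mm over their backs; the gripper's body (76 mm by 85 mm) begins 54 mm behind the grasp point. The pads swing forward as they close: fully open they stand 13 mm farther back than shut.
Start: joints at [-1.145, 0.353, 1.633, -0, 1.155, -0.002], TCP at [259.293, -568.678, 231.281] pointing down, gripper open.
Joint ranges: [-2.63, 2.63], [-0.92, 2.1], [0.06, 2.66], [-1.3, 4.44], [0, 2.69], [-3.02, 3.02]. Speed limits (rad/s): [2.22, 2.22, 2.79, 3.14, 3.14, 3.14].

### API

Orientations are given as [roll, pitch, yaw] about the fixed x, y, z axes, in that order (R = Rz(yaw) Ry(pitch) Rx(roll)).
In Python, from rig import telemetry, optics, r gives the robot as it stands.
- The arm moves only by the tool play_rows, never from a script. Its arguments are lists of equal length, an entry for each row: "dp": the shift along the tool's x, y, z in units of 40 mm (1.0 is 40 mm), a list of three; "rot": the turn, a rotation vector about the tool's x, y, z in units of 6 degrees (1.0 is 6 degrees), a list of three. In form: {"dp": [[tx, ty, tz], ...], "rot": [[ax, ay, az], ...]}. A call has 1 to 5 rows; each row is the pose to reach, as a shift and turn from the pose commanded when the call began, along the tool's axes at that moment; what a row does not reach only later rows make up. A row lasts 1/12 s, in which the tool goes at most 41.7 mm and 7.16 degrees, less where a joint would pass 70% of its speed; a pose out of reach is approached as far as the arm can. A call with a gripper value outside its range is refused whole. "fingers" is the opening, from 0 (shut) to 1 (fully open), set as the call begins (left out, the last holds). The fingers move at their own pace and stop on an object; "grip_force" is the grip in N (left out, the last holds). Time passes only in rows, so rows that repeat a pose let the fingers close. It gives the time, the measured TCP pose, the force, the opening and the grip force at its end, in the units of the state.
- telemetry.sense(): the state, without advancing time (a new reading comes with each control period).
- optics.grab_frame(name): name is "side" or "top"; returns a dict with "color" (400x640x3 uint8, red, green, blue), "mtx" (3x3 intrinsics, pixels), "R" (3x3) and "t" (3): a world point X has camera coordinates R X + t. Camera axes: x right, y down, z forward; pixel columns grow to the right and rows downward; lengths in mm; the calibration is good to about 2 mm. A picture is of the moment at which its call begins. There is no depth.
- r.sign_off(): hands the job in; it is judged then, once.
The state is a dict: "clock": time; "qpos": joint angles; "qvel": joint speeds; "joint_efforts": joint torques, N m; "eef_pos": TCP position; "tcp_rot": TCP orientation; "contact_force": force on the tool from outside, world axes, zero at the start; "wrist_torque": the same for the moment, N m; "opening": opening from 0.0 (shut) to 1.0 (fully open); "grasp_force": force on a finger pad.
Only numpy, scipy, OpenCV 4.12 (cv2) and the standard library are available. Lean on these libraries where they do the work, as an engineer would, in place of code of your own. Each camera call takes 0.05 s, during which the arm holds its last target. There are 200 camera calls.

## Working session

There is one attempt and no reset: what is moved stays moved. The work goes in short steps, Python scripts to look and compute and a tool call to move; the robot and the scene stay as the last step left them, time stands still between calls to the robot, and variables do not carry over. Pictures are saved under pics/ and viewed, at most 10 in all, crops included, and the job is handed in when it is done.

Besides the shell and the picture viewer there is one more tool, called after "Request:" as a command line: name --argument value ..., lists and objects as JSON in quotes. play_rows: Moves the arm, as the interface text tells. Its arguments: {"type":"object","properties":{"dp":{"type":"array"},"rot":{"type":"array"},"fingers":{"type":"number"},"grip_force":{"type":"number"}},"required":["dp","rot"]}

```bash
mkdir -p pics; python3 - <<'E'
from rig import telemetry, optics, r
import cv2,pickle
for n in("side","top"):
    f=optics.grab_frame(n); pickle.dump(f,open(n+".pkl","wb"))
    cv2.imwrite(f"pics/{n}0.png",f["color"][:,:,::-1])
    print(n,f["mtx"].round(1).tolist(),(-f["R"].T@f["t"]).round(0),f["R"].round(2).tolist())
s=telemetry.sense();print(s)
E
```

```text
side [[389.4, 0.0, 322.4], [0.0, 389.4, 198.7], [0.0, 0.0, 1.0]] [ 156. -438.  389.] [[0.78, -0.62, 0.01], [-0.31, -0.41, -0.86], [0.54, 0.67, -0.51]]
top [[463.0, 0.0, 326.7], [0.0, 463.0, 192.2], [0.0, 0.0, 1.0]] [373.  19. 811.] [[-0.01, -1.0, -0.0], [-0.99, 0.01, -0.17], [0.17, -0.0, -0.99]]
{'clock': 0.1, 'qpos': array([-1.14541660e+00,  3.53594670e-01,  1.63404865e+00, -1.79438769e-05,
        1.15520453e+00, -2.39193001e-03]), 'qvel': array([-0.00057322, -0.00077257, -0.00091446,  0.00010224, -0.00103695,
        0.00088661]), 'joint_efforts': array([ 9.41193975e-04, -6.06360626e+01, -3.42821324e+01, -5.75951822e-05,
        4.05794606e-03,  2.43952911e-05]), 'eef_pos': array([ 259.10242668, -568.29734958,  230.63165411]), 'tcp_rot': array([-3.14033742e+00,  1.34049483e-05,  4.27778916e-01]), 'contact_force': array([ 0.20263243, -0.23690414, -0.21219994]), 'wrist_torque': array([ 0.02936904, -0.03110225,  0.04842031]), 'grasp_force': 0.0, 'opening': 1.0047916014598075}
```

View pics/side0.png

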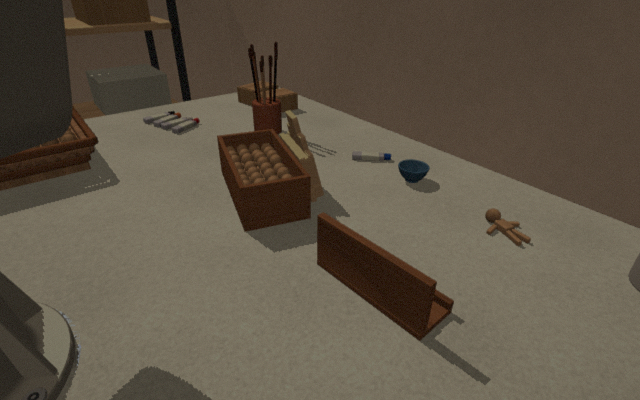

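View pics/top0.png

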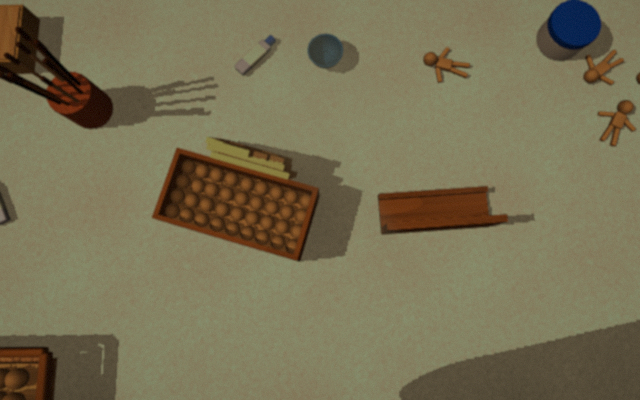

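The stack is on the far (+x) side of the box, at about (250,158) in top. The stand is at (440,210), with its backboard towards the robot. I'll zoom in on both.

```bash
python3 - <<'E'
import cv2,pickle,numpy as np
a=pickle.load(open("top.pkl","rb"))["color"][125:195,190:310,::-1]
b=pickle.load(open("side.pkl","rb"))["color"][100:210,260:345,::-1]
A=cv2.resize(a,None,fx=5,fy=5,interpolation=cv2.INTER_CUBIC)
B=cv2.resize(b,None,fx=5,fy=5,interpolation=cv2.INTER_CUBIC)
cv2.imwrite("pics/c1.png",cv2.convertScaleAbs(A,alpha=1.5))
cv2.imwrite("pics/c2.png",cv2.convertScaleAbs(B,alpha=1.3))
E
```

```text
(no output)
```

View pics/c1.png

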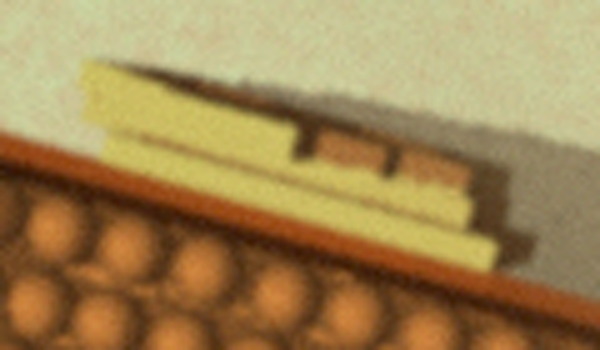

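View pics/c2.png

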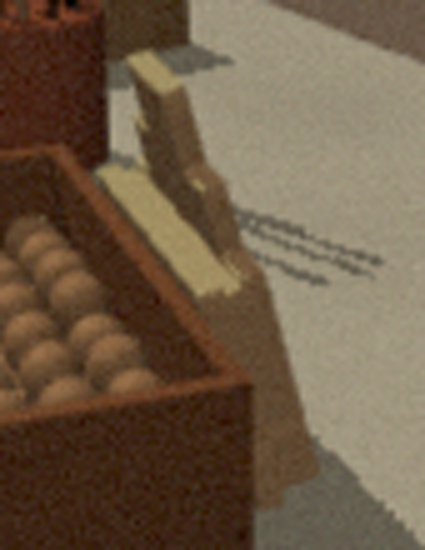

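The top crop is seen almost along the panel faces. It shows three strips, and the front one has the jogs at (300,150) and (390,165), so the gable is the front panel. Next I'll measure it in both views and crop the stand.

```bash
cat > h.py <<'E'
import numpy as np,pickle
def load(n): return pickle.load(open(n+".pkl","rb"))
def ray(f,p):
    d=f["R"].T@np.linalg.solve(f["mtx"],[p[0],p[1],1.]); return -f["R"].T@f["t"],d
def onz(f,p,z):
    c,d=ray(f,p); return c+d*(z-c[2])/d[2]
def tri(f,p,g,q):
    c,d=ray(f,p);e,h=ray(g,q);s=np.linalg.lstsq(np.c_[d,-h],e-c,rcond=None)[0]
    a,b=c+d*s[0],e+h*s[1];return (a+b)/2,np.linalg.norm(a-b)
def proj(f,X):
    v=f["mtx"]@(f["R"]@np.array(X,float)+f["t"]);return v[:2]/v[2]
E
python3 - <<'E'
from h import *
import cv2
T,S=load("top"),load("side")
t=lambda a,b:(190+a/5-.4,125+b/5-.4); s=lambda a,b:(260+a/5-.4,100+b/5-.4)
rim=[onz(T,t(0,133),85),onz(T,t(600,308),85)]; print("rim",np.round(rim,1))
print("neck top right front/back", tri(T,t(300,124),S,s(187,92)), )
print("by z: neck TR mid", onz(T,t(300,140),151)," base -y front",onz(S,s(318,470),0))
for n,p,z in [("gable L z92 front",t(84,60),94),("gable L back",t(84,95),92),("R front",t(472,165),94),("R back",t(472,192),92),("strip2 R back",t(470,225),90),("strip1 R back",t(492,270),95),("strip1 L back",t(102,160),95)]:
    print(n,onz(T,p,z).round(1))
for n in("side",):
  print([proj(S,onz(T,t(300,124),151)).round(1),s(187,92)])
a=T["color"][175:245,370:515,::-1]
cv2.imwrite("pics/c3.png",cv2.convertScaleAbs(cv2.resize(a,None,fx=5,fy=5,interpolation=cv2.INTER_CUBIC),alpha=1.5))
E
```

```text
rim [[568.9 239.4  85. ]
 [509.3  45.5  85. ]]
neck top right front/back (array([553.78785079, 131.46034451, 148.61986627]), np.float64(0.5715482918727365))
by z: neck TR mid [548.03841138 131.11124003 151.        ]  base -y front [581.00315584  83.87266611   0.        ]
gable L z92 front [590.3 210.6  94. ]
gable L back [579.3 210.8  92. ]
R front [554.4  85.8  94. ]
R back [546.  86.  92.]
strip2 R back [535.7  86.7  90. ]
strip1 R back [520.   79.2  95. ]
strip1 L back [557.  203.5  95. ]
[array([296.5, 116.9]), (297.0, 118.0)]
```

View pics/c3.png

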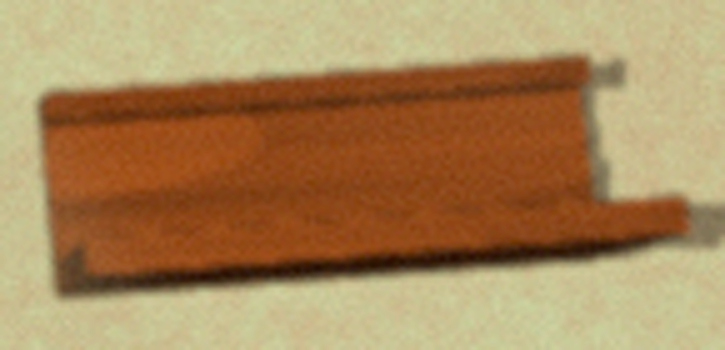

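The stand crop shows the lip top running from (42,95) to (587,58) and the backboard's top right corners at (688,200) and (688,237). The back-left foot is at (60,293). I'll work out the stand pose and the grasp move.

```bash
cat >> h.py <<'E'
from scipy.spatial.transform import Rotation as Ro
def go(P,R,st):
    "tool-frame delta from measured state, in move units"
    R0=Ro.from_euler("xyz",st["tcp_rot"]).as_matrix()
    return (R0.T@(np.array(P)-st["eef_pos"])/40).round(3),(np.degrees(Ro.from_matrix(R0.T@R).as_rotvec())/6).round(3)
def tool(psi,lean=14):
    a=np.radians(lean);n=np.array([np.cos(psi)*np.cos(a),np.sin(psi)*np.cos(a),np.sin(a)])
    z=-np.array([-np.sin(a)*np.cos(psi),-np.sin(a)*np.sin(psi),np.cos(a)])
    return np.c_[np.cross(n,z),n,z]
E
python3 - <<'E'
from h import *
from rig import telemetry
T=load("top");t=lambda a,b:(370+a/5-.4,175+b/5-.4)
for n,p,z,l in [("lipR",(587,58),22,(35,-95)),("lipL",(42,95),22,(35,95)),("bbRf",(688,200),90,(-23,-95)),("bbRr",(688,237),90,(-35,-95)),("bbLr0",(60,293),0,(-35,95))]:
    X=onz(T,t(*p),z); print(n,X.round(1),l)
    globals()[n]=X
d=lipL-lipR; psi=np.arctan2(-d[0],d[1]);print("len",np.linalg.norm(d),"psi",psi)
for n,X,l in [("lipR",lipR,(35,-95)),("lipL",lipL,(35,95)),("bbRf",bbRf,(-23,-95)),("bbRr",bbRr,(-35,-95)),("bbL",bbLr0,(-35,95))]:
    c,s=np.cos(psi),np.sin(psi);print(n,"origin",(X[:2]-np.array([[c,-s],[s,c]])@l).round(1))
st=telemetry.sense()
R=tool(-.288);print(R.round(3))
n,z=R[:,1],R[:,2]
P=np.array([564,149.5,115.7]);
print("app",P-100*z, go(P-100*z,R,st))
E
```

```text
lipR [ 518.  -259.7   22. ] (35, -95)
lipL [506.9 -70.4  22. ] (35, 95)
bbRf [ 459.9 -264.2   90. ] (-23, -95)
bbRr [ 448.3 -263.3   90. ] (-35, -95)
bbLr0 [440.2 -77.1   0. ] (-35, 95)
len 189.63872728596243 psi 0.058521215254385035
lipR origin [ 477.5 -166.9]
lipL origin [ 477.5 -167.3]
bbRf origin [ 477.3 -168. ]
bbRr origin [ 477.7 -166.4]
bbL origin [ 480.7 -169.9]
[[ 0.284  0.93   0.232]
 [ 0.959 -0.276 -0.069]
 [ 0.     0.242 -0.97 ]]
app [540.80419327 156.3714326  212.72957263] (array([ 13.924, -13.562,   0.464]), array([-2.2  ,  0.992, -8.124]))
```

Request:
play_rows --dp '[[1,-1,-0.3],[2,-2,-0.3],[3,-3,-0.3],[3.5,-3.5,-0.3],[4,-4,-0.3]]' --rot '[[0,0,0],[0,0,0],[0,0,0],[0,0,0],[0,0,0]]'

```text
clock: 0.52
eef_pos: [331.9, -372.5, 242.9]
tcp_rot: [-3.141, -0.0, 0.427]
contact_force: [0.7, 1.2, 0.1]
opening: 1.003
grasp_force: 0.0
```

Request:
play_rows --dp '[[0.7,-0.7,0],[1.4,-1.4,0],[2.1,-2.1,0],[2.8,-2.8,0],[3.5,-3.5,0]]' --rot '[[0,0,0],[0,0,0],[0,0,0],[0,0,0],[0,0,0]]'

```text
clock: 0.93
eef_pos: [401.2, -187.1, 243.1]
tcp_rot: [-3.142, -0.0, 0.428]
contact_force: [1.0, -0.3, 0.6]
opening: 1.0
grasp_force: 0.0
```

Request:
play_rows --dp '[[0.7,-0.7,0],[1.4,-1.4,0],[2.1,-2.1,0],[2.8,-2.8,0],[3.5,-3.5,0]]' --rot '[[0,0,-1],[0,0,-2],[0,0,-3],[0,0,-4],[0,0,-5]]' --fingers 0.6

```text
clock: 1.35
eef_pos: [470.6, -1.5, 243.2]
tcp_rot: [3.142, -0.0, 0.957]
contact_force: [1.2, -1.5, -0.1]
opening: 0.597
grasp_force: 0.0
```

```bash
python3 - <<'E'
from h import *
from rig import telemetry
st=telemetry.sense();print(st["clock"],st["eef_pos"],st["opening"])
R=tool(-.288);P=np.array([564,149.5,115.7]);print(go(P-80*R[:,2],R,st))
E
```

```text
1.35 [470.58616987  -1.45747648 243.1663311 ] 0.5974937286685107
(array([ 4.275, -0.724,  1.246]), array([-2.312,  0.38 , -3.098]))
```

Request:
play_rows --dp '[[1,-0.1,0.2],[2,-0.3,0.4],[3,-0.5,0.8],[4,-0.7,1.1],[4.275,-0.724,1.246]]' --rot '[[-0.5,0.1,-0.6],[-1,0.2,-1.2],[-1.5,0.3,-2],[-2,0.35,-2.6],[-2.312,0.38,-3.098]]'

```text
clock: 1.77
eef_pos: [546.9, 157.0, 192.2]
tcp_rot: [2.895, -0.001, 1.283]
contact_force: [-0.4, 0.2, 1.0]
opening: 0.6
grasp_force: 0.0
```

Request:
play_rows --dp '[[0,0,0.3],[0,0,0.5],[0,0,0.5]]' --rot '[[0,0,0],[0,0,0],[0,0,0]]'

```text
clock: 2.02
eef_pos: [549.5, 149.9, 171.8]
tcp_rot: [2.901, 0.002, 1.276]
contact_force: [-0.4, 0.6, -0.3]
opening: 0.594
grasp_force: 0.0
```

```bash
python3 - <<'E'
from h import *
from rig import telemetry,optics
import cv2
st=telemetry.sense();print(st["clock"],st["eef_pos"],st["opening"])
R=tool(-.288);P=np.array([564,149.5,115.7]);print(go(P,R,st))
a=optics.grab_frame("side")["color"][40:230,230:430,::-1];b=optics.grab_frame("top")["color"][90:280,150:350,::-1]
i=np.hstack([a,b]);cv2.imwrite("pics/d1.png",cv2.convertScaleAbs(cv2.resize(i,None,fx=2,fy=2,interpolation=cv2.INTER_CUBIC),alpha=1.4))
E
```

```text
2.0167 [549.54360038 149.91004055 171.79342412] 0.5940852121000374
(array([0.098, 0.005, 1.445]), array([-0.035,  0.037, -0.06 ]))
```

View pics/d1.png

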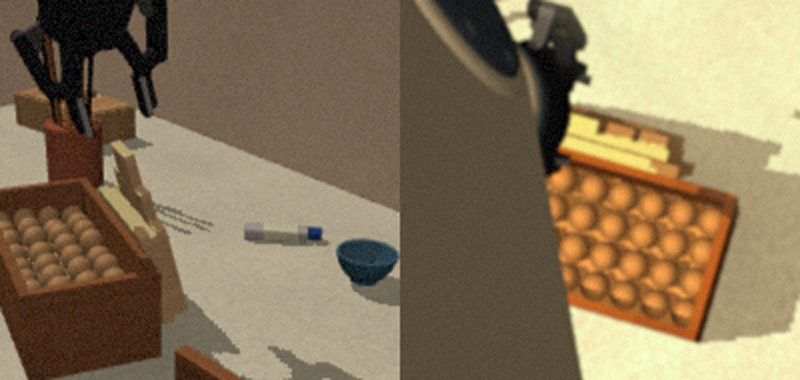

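The open fingers (side view tips at (85,130) and (148,108)) straddle the neck top at (120,145). I'll go down and close gently.

Request:
play_rows --dp '[[0,0,0.5],[0.1,0,0.9],[0.1,0,1.3],[0.1,0,1.45],[0.1,0,1.45]]' --rot '[[0,0,0],[0,0,0],[0,0,0],[0,0,0],[0,0,0]]'

```text
clock: 2.53
eef_pos: [565.1, 149.5, 116.9]
tcp_rot: [2.899, 0.001, 1.275]
contact_force: [-0.0, -0.1, 0.4]
opening: 0.594
grasp_force: 0.0
```

Request:
play_rows --dp '[[0,0,0],[0,0,0],[0,0,0],[0,0,0],[0,0,0]]' --rot '[[0,0,0],[0,0,0],[0,0,0],[0,0,0],[0,0,0]]' --fingers 0 --grip_force 30

```text
clock: 2.95
eef_pos: [565.7, 151.1, 118.4]
tcp_rot: [2.896, -0.001, 1.278]
contact_force: [-0.6, 0.5, 2.9]
opening: 0.11
grasp_force: 34.3
```

Request:
play_rows --dp '[[0,0,0],[0,0,0],[0,0,0]]' --rot '[[0,0,0],[0,0,0],[0,0,0]]'

```text
clock: 3.2
eef_pos: [565.7, 151.1, 118.4]
tcp_rot: [2.896, -0.0, 1.278]
contact_force: [-1.0, -0.9, 6.1]
opening: 0.113
grasp_force: 34.8
```

Request:
play_rows --dp '[[0,0.1,0],[0,0.25,0],[0,0.4,0],[0,0.55,-0.1],[0,0.7,-0.2]]' --rot '[[0,0,0],[0,0,0],[0,0,0],[0,0,0],[0,0,0]]'

```text
clock: 3.62
eef_pos: [590.0, 143.3, 132.3]
tcp_rot: [2.898, 0.0, 1.277]
contact_force: [-0.1, 0.2, -0.9]
opening: 0.112
grasp_force: 33.7
```

Request:
play_rows --dp '[[0,0.3,-0.3],[0,0.6,-0.8],[0,0.8,-1.4],[0,0.9,-2],[0,1,-2.6]]' --rot '[[0,0,0],[0,0,0],[0,0,0],[0,0,0],[0,0,0]]'

```text
clock: 4.03
eef_pos: [603.0, 139.4, 244.3]
tcp_rot: [2.897, -0.0, 1.277]
contact_force: [-0.1, 0.4, -0.6]
opening: 0.112
grasp_force: 33.6
```

```bash
python3 - <<'E'
from h import *
from rig import telemetry,optics
import cv2
st=telemetry.sense();print(st["clock"],st["eef_pos"],st["tcp_rot"],st["contact_force"],st["opening"])
S=optics.grab_frame("side");pickle.dump(S,open("s2.pkl","wb"))
a=S["color"][20:220,220:430,::-1];b=optics.grab_frame("top")["color"][90:290,150:350,::-1]
i=np.hstack([cv2.resize(a,None,fx=2,fy=2),cv2.resize(b,None,fx=1.9,fy=2)]);cv2.imwrite("pics/d2.png",cv2.convertScaleAbs(i,alpha=1.4))
E
```

```text
4.0333 [602.98410336 139.37233901 244.33422012] [ 2.89729475e+00 -1.35865664e-04  1.27702847e+00] [-0.08449359  0.35305553 -0.64317164] 0.11156304055712492
```

View pics/d2.png

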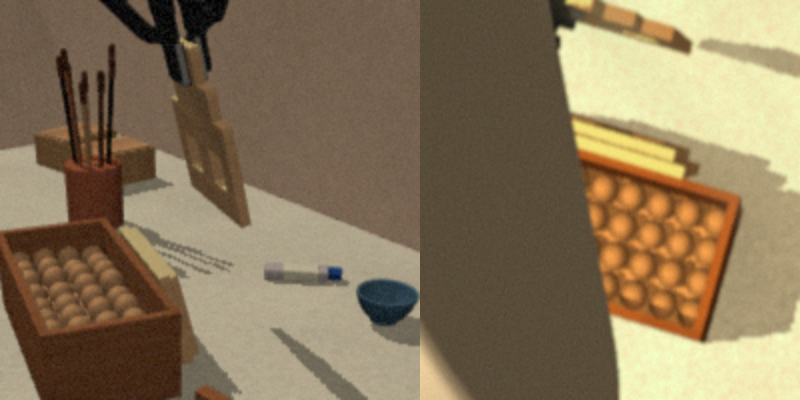

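The gable is held and hanging free, with its bottom edge running from about (195,187) to (248,222) in the crop. The two straight panels still lean. I'll check the pose in the grip from the bottom corners and plan the transfer.

```bash
python3 - <<'E'
from h import *
from rig import telemetry
S=load("s2");st=telemetry.sense()
P=st["eef_pos"];R=Ro.from_euler("xyz",st["tcp_rot"]).as_matrix();n,z=R[:,1],R[:,2];u=-R[:,0] 
u=R[:,0] if R[1,0]>0 else -R[:,0]
print("u",u)
O=P+z*120.8-2.1*u
for l in(65,-65):
  for x in(5,-5): print(l,x,proj(S,O+u*l+n*x).round(1))
print("meas",(220+195/2,20+187/2),(220+248/2,20+222/2))
# target: stand
c0=np.array([477.5,-167.2]);psi=.0585
a=np.radians(14);
Rt=tool(psi,14);nt,zt=Rt[:,1],Rt[:,2];ut=Rt[:,0] if Rt[1,0]>0 else -Rt[:,0]
# back face line through board top front edge (-23,90)
X=-23+2; ob=X+np.tan(a)*(90-10)      # back-bottom corner x in stand, 2 mm clear of board edge
ox=ob+5*np.cos(a); oz=10+5*np.sin(a)
print("origin x",ox,oz,"front bottom",ob+10*np.cos(a))
e=np.array([np.cos(psi),np.sin(psi),0])
Og=np.r_[c0,0]+e*ox+[0,0,oz]
Pt=Og-zt*120.8+2.1*ut
print("TCP target",Pt)
for dz in(150,100): print(go(Pt+[0,0,dz],Rt,st))
E
```

```text
u [0.2892079  0.9572573  0.00415307]
65 5 [320.6 108.3]
65 -5 [316.3 109.9]
-65 5 [346.4 129.3]
-65 -5 [341.5 131.2]
meas (317.5, 113.5) (344.0, 131.0)
origin x 3.7977188588344353 11.209609477998338 front bottom 8.649197490214418
TCP target [ 451.99426935 -166.59019118  128.42133321]
(array([-8.448, -1.205, -1.133]), array([ 0.065,  0.785, -3.268]))
(array([-8.453, -1.515,  0.078]), array([ 0.065,  0.785, -3.268]))
```

The gable sits as predicted, within 3 px. Moving across.

Request:
play_rows --dp '[[-0.5,-0.05,-0.2],[-1.2,-0.2,-0.4],[-2,-0.3,-0.5],[-2.8,-0.4,-0.6],[-3.6,-0.5,-0.6]]' --rot '[[0,0,0],[0,0,0],[0,0,0],[0,0,0],[0,0,0]]'

```text
clock: 4.55
eef_pos: [536.2, 8.1, 261.4]
tcp_rot: [2.897, -0.0, 1.278]
contact_force: [1.1, -0.8, -1.5]
opening: 0.113
grasp_force: 33.7
```

Request:
play_rows --dp '[[-0.8,-0.1,0],[-1.6,-0.3,0],[-2.4,-0.4,0],[-3.2,-0.6,0],[-3.8,-0.7,0]]' --rot '[[0,0.1,-0.6],[0,0.2,-1.2],[0,0.4,-1.8],[0,0.6,-2.4],[0.06,0.78,-3.2]]'

```text
clock: 4.97
eef_pos: [465.5, -129.0, 253.9]
tcp_rot: [2.904, 0.0, 1.621]
contact_force: [0.1, 0.5, -1.5]
opening: 0.109
grasp_force: 33.6
```

Request:
play_rows --dp '[[0,0,0],[0,0,0],[0,0,0]]' --rot '[[0,0,0],[0,0,0],[0,0,0]]'

```text
clock: 5.22
eef_pos: [467.4, -127.7, 254.2]
tcp_rot: [2.904, 0.0, 1.616]
contact_force: [-0.3, -0.6, -1.6]
opening: 0.111
grasp_force: 33.6
```

```bash
python3 - <<'E'
from h import *
from rig import telemetry
st=telemetry.sense();print(st["clock"],st["eef_pos"],st["tcp_rot"],st["opening"])
Rt=tool(.0585);Pt=np.array([452,-166.6,128.4])
for dz in(100,30,3): print(go(Pt+[0,0,dz],Rt,st))
E
```

```text
5.2167 [ 467.38313986 -127.68373421  254.23942978] [2.90402037e+00 8.22057941e-05 1.61552952e+00] 0.111279434646531
(array([-0.955, -0.568,  0.527]), array([-0.065,  0.032, -0.127]))
(array([-0.955, -0.98 ,  2.228]), array([-0.065,  0.032, -0.127]))
(array([-0.954, -1.138,  2.884]), array([-0.065,  0.032, -0.127]))
```

Request:
play_rows --dp '[[-0.4,-0.2,0.2],[-0.8,-0.5,0.5],[-0.95,-0.7,1.1],[-0.955,-0.85,1.7],[-0.955,-0.98,2.228]]' --rot '[[-0.06,0.03,-0.13],[-0.06,0.03,-0.13],[-0.06,0.03,-0.13],[-0.06,0.03,-0.13],[-0.06,0.03,-0.13]]'

```text
clock: 5.63
eef_pos: [452.4, -165.8, 157.5]
tcp_rot: [2.897, 0.001, 1.632]
contact_force: [-0.4, 0.5, -1.0]
opening: 0.112
grasp_force: 33.7
```

Request:
play_rows --dp '[[0,0,0],[0,0,0]]' --rot '[[0,0,0],[0,0,0]]'

```text
clock: 5.8
eef_pos: [452.0, -165.3, 157.9]
tcp_rot: [2.9, -0.001, 1.633]
contact_force: [0.7, -1.0, -1.2]
opening: 0.112
grasp_force: 33.6
```

```bash
python3 - <<'E'
from h import *
from rig import telemetry,optics
import cv2
st=telemetry.sense();print(st["clock"],st["eef_pos"],st["tcp_rot"],st["contact_force"])
Rt=tool(.0585);Pt=np.array([452,-166.6,128.4])
for dz in(2,-2): print(go(Pt+[0,0,dz],Rt,st))
a=optics.grab_frame("side")["color"][120:340,250:500,::-1]
b=optics.grab_frame("top")["color"][120:340,350:550,::-1]
i=cv2.resize(np.hstack([a,b]),None,fx=1.75,fy=1.75);cv2.imwrite("pics/d3.png",cv2.convertScaleAbs(i,alpha=1.4))
E
```

```text
5.8 [ 451.95355414 -165.30476738  157.90257255] [ 2.89990767e+00 -7.47238023e-04  1.63344945e+00] [ 0.66638219 -0.96355027 -1.15658414]
(array([-0.033, -0.165,  0.667]), array([-0.025, -0.016,  0.037]))
(array([-0.033, -0.189,  0.764]), array([-0.025, -0.016,  0.037]))
```

View pics/d3.png

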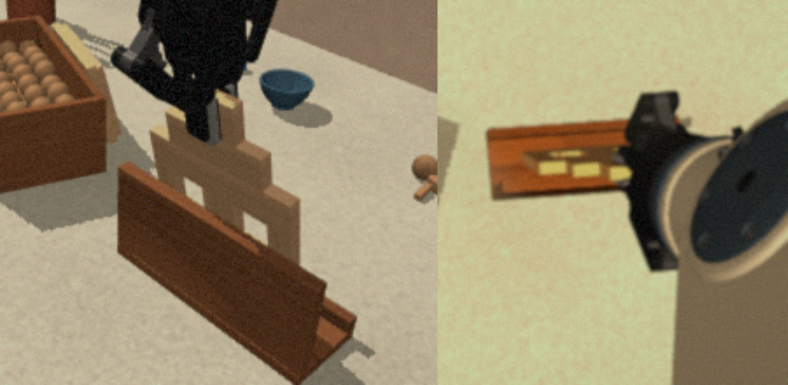

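The gable is behind the backboard, between it and the lip and roughly centred. Lowering slowly until it touches.

Request:
play_rows --dp '[[-0.01,-0.05,0.2],[-0.02,-0.1,0.4],[-0.03,-0.14,0.55],[-0.03,-0.165,0.667],[-0.03,-0.165,0.667]]' --rot '[[0,0,0],[0,0,0],[0,0,0],[0,0,0],[0,0,0]]'

```text
clock: 6.32
eef_pos: [451.9, -167.7, 130.2]
tcp_rot: [2.898, 0.0, 1.632]
contact_force: [-0.4, -0.6, -1.0]
opening: 0.112
grasp_force: 33.6
```

Request:
play_rows --dp '[[0,-0.01,0.025],[0,-0.02,0.05],[0,-0.02,0.05]]' --rot '[[0,0,0],[0,0,0],[0,0,0]]'

```text
clock: 6.57
eef_pos: [452.1, -168.0, 129.1]
tcp_rot: [2.897, 0.001, 1.632]
contact_force: [0.4, 0.1, -2.1]
opening: 0.113
grasp_force: 33.6
```

Request:
play_rows --dp '[[0,-0.01,0.025],[0,-0.012,0.05],[0,-0.012,0.05]]' --rot '[[0,0,0],[0,0,0],[0,0,0]]'

```text
clock: 6.82
eef_pos: [452.6, -168.3, 128.4]
tcp_rot: [2.896, 0.002, 1.633]
contact_force: [-6.4, 0.2, 18.4]
opening: 0.118
grasp_force: 36.5
```

Request:
play_rows --dp '[[0,-0.01,0.025],[0,-0.01,0.04],[0,-0.01,0.04]]' --rot '[[0,0,0],[0,0,0],[0,0,0]]'

```text
clock: 7.07
eef_pos: [453.3, -168.5, 128.3]
tcp_rot: [2.894, 0.002, 1.633]
contact_force: [-15.9, 2.0, 42.2]
opening: 0.114
grasp_force: 41.2
```

Contact. I'll back off the pressing and lean it the last bit back.

Request:
play_rows --dp '[[0,0,-0.05],[0,0,-0.075],[0,-0.03,-0.075],[0,-0.03,-0.075]]' --rot '[[0,0,0],[0,0,0],[0,0,0],[0,0,0]]'

```text
clock: 7.4
eef_pos: [451.7, -168.6, 128.9]
tcp_rot: [2.894, 0.002, 1.632]
contact_force: [4.8, 2.2, 3.6]
opening: 0.109
grasp_force: 34.3
```

Request:
play_rows --dp '[[0,0,0],[0,0,0],[0,0,0],[0,0,0],[0,0,0]]' --rot '[[0,0,0],[0,0,0],[0,0,0],[0,0,0],[0,0,0]]' --fingers 0.5

```text
clock: 7.82
eef_pos: [449.7, -167.9, 127.6]
tcp_rot: [2.898, 0.001, 1.633]
contact_force: [-0.4, 0.7, -0.6]
opening: 0.497
grasp_force: 0.0
```

Request:
play_rows --dp '[[0,0,-0.2],[0,0,-0.6],[0,0,-1.2],[0,0,-2],[0,0,-2.8]]' --rot '[[0,0,0],[0,0,0],[0,0,0],[0,0,0],[0,0,0]]'

```text
clock: 8.23
eef_pos: [421.9, -169.3, 237.7]
tcp_rot: [2.899, 0.0, 1.633]
contact_force: [1.1, 0.1, -0.5]
opening: 0.505
grasp_force: 0.0
```

Request:
play_rows --dp '[[0,-0.5,-0.3],[0,-1,-0.5],[0,-1.5,-0.7],[0,-2,-0.8],[0,-2,-0.8]]' --rot '[[0,0,0],[0,0,0],[0,0,0],[0,0,0],[0,0,0]]'

```text
clock: 8.65
eef_pos: [334.7, -174.2, 248.3]
tcp_rot: [2.899, 0.001, 1.632]
contact_force: [-0.2, -1.3, -0.9]
opening: 0.501
grasp_force: 0.0
```

```bash
python3 - <<'E'
from h import *
from rig import telemetry,optics
import cv2
st=telemetry.sense();print(st["clock"],st["eef_pos"],st["contact_force"])
a=optics.grab_frame("side")["color"][90:340,220:490,::-1]
b=optics.grab_frame("top")["color"][100:350,190:530,::-1]
i=cv2.resize(np.hstack([a,b]),None,fx=1.3,fy=1.6);cv2.imwrite("pics/d4.png",cv2.convertScaleAbs(i,alpha=1.4))
E
```

```text
8.65 [ 334.69373072 -174.24385098  248.34084375] [-0.2353563  -1.30774693 -0.9071033 ]
```

View pics/d4.png

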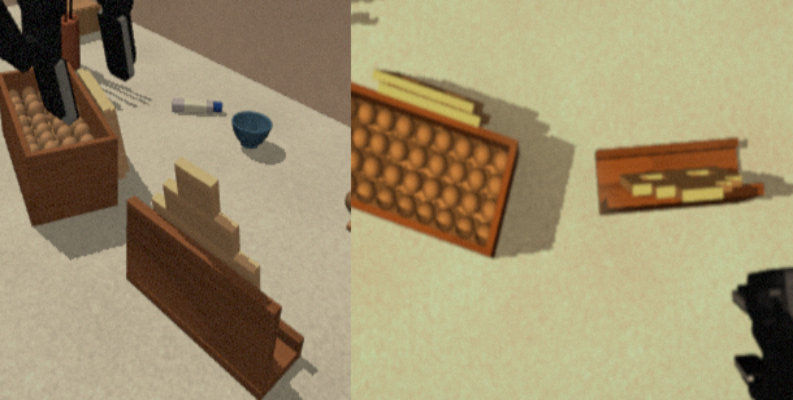

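The gable stands steps up in the trough against the backboard, with its steps at (632–730,188) in the top half. The two other panels still lean at (430,95), and the arm is clear.

```bash
python3 -c "
from rig import r
print(r.sign_off())"
```

```text
the job is handed in; nothing more can be done
None
```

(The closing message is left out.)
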